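# Change over the workpiece on the preheating plate by sliding

### The arm

A 6-joint arm with a two-finger parallel gripper is mounted at the origin on a cart in front of the work surface, level with it; the furniture and walls round the work are solid. World frame = base frame: x ahead of the robot, y to its left, z up, the work surface at z = 0. Lengths are in m, angles in rad, forces in N, time in s.
With the tool pointing down it reaches from about 0.3 to 0.775 m from the base axis. Payload 14.6 kg.
Tool frame: the origin (TCP) lies on the centre line of the jaws, within the pads' length; the fingertips stand 17 mm ahead of it and the grasp point (between the pads) lies 2 mm behind it; z points along the fingers, y is the line along which they close (so a half turn about z gives the same grasp; the last joint's range is limited). The gripper opens to 85 mm and grips with 20 to 120 N. Pads are 22 mm wide; open, the fingers measure 114 mm over their backs; the gripper's body (76 mm by 85 mm) begins 54 mm behind the grasp point. The pads swing forward as they close: fully open they stand 13 mm farther back than shut.
Start: joints at [-1.228, 0.3, 1.521, -0, 1.321, -0.067], TCP at [0.219, -0.504, 0.248] pointing down, gripper open.
Joint ranges: [-3.03, 3.03], [-0.79, 2.21], [0.23, 2.52], [-1.04, 4.18], [0, 3.07], [-2.55, 2.55]. Speed limits (rad/s): [2.22, 2.22, 2.57, 3.14, 3.14, 3.14].

### API

Orientations are given as a unit quaternion [w, x, y, z].
In Python, from workcell import manip, imaging, job_done gives the robot as it stands. The module is installed in compiled form; this text tells all that it offers.
- The arm moves only by the tool apply_moves, never from a script. Its argument "moves" is a list of rows, each a list of 3 entries, a list of its own where there are three numbers: the finger opening in m, from 0 to 0.0854, then the shift along the tool's x, y, z in m, then the turn about the tool's z in rad. A call has 1 to 5 rows; each row is the pose to reach, as a shift and turn from the pose commanded when the call began, along the tool's axes at that moment; what a row does not reach only later rows make up. A row lasts 1/10 s, in which the tool goes at most 50 mm and 8.59 degrees, less where a joint would pass 70% of its speed; a pose out of reach is approached as far as the arm can. A call with a gripper value outside its range is refused whole. The fingers move at their own pace and stop on an object; "squeeze" is the grip in N (left out, the last holds). Time passes only in rows, so rows that repeat a pose let the fingers close. It gives the time, the measured TCP pose, the force, the opening and the grip force at its end, in the units of the state.
- manip.read_state(): the state, without advancing time (a new reading comes with each control period).
- imaging.read_camera(name): name is "side" or "top" or "wrist"; returns a dict with "image" (420x560x3 uint8, red, green, blue), "intrinsics" (3x3 intrinsics, pixels), "k1" (the pictures are not rectified: a ray, as slopes to the right and down, at radius r is drawn at 1 + k1 r^2 times it, then the intrinsics apply), "rvec" (rotation vector, rad) and "tvec" (3), from world to camera coordinates, as OpenCV has them. Camera axes: x right, y down, z forward; pixel columns grow to the right and rows downward; lengths in m; the calibration is good to about 2 mm. A picture is of the moment at which its call begins. There is no depth.
- job_done(): hands the job in; it is judged then, once.
The state is a dict: "time": time; "joints": joint angles; "qd": joint speeds; "effort": joint torques, N m; "position": TCP position; "tcp_rot": TCP orientation; "force": force on the tool from outside, world axes, zero at the start; "ft_torque": the same for the moment, N m; "grip_width": finger opening in m; "gripper_force": force on a finger pad.
Only numpy, scipy, OpenCV 4.12 (cv2) and the standard library are available. Lean on these libraries where they do the work, as an engineer would, in place of code of your own. Each camera call takes 0.05 s, during which the arm holds its last target. There are 200 camera calls.

### The job

One disc of the preheating plate is switched on: its knob points at it, the other two knobs lie along the row. Slide the piece that stands on that disc off it and fully home into the V stop at the far end of the lane, and slide the flange that waits in the lane onto the middle of the disc so freed. Treat everything on it as hot: push the pieces along the plate without lifting or tipping anything, and leave the other two pieces and the knobs as they are.

Things in the scene. Friction and masses are not known exactly. Their poses are not given: they have to be found in the camera images.
- plate: grey preheating plate, 280 (x) by 215 mm (y), on the bench's left part. Origin: on the bench under its middle; x points away from the robot, y left. Its level dark steel top, 100 mm above the bench, covers x -136 to +144, y -85 to +78. Three flush heating discs, 72 mm across, lie at x -90, 0, +90, y +45. The bare lane beside them is centred on y -45. Left of the top, 36 mm lower, lies the knob deck (knob tops 6 mm below the top)
- stop_seat (a point): on the plate's top (x +107, y -45 in its frame): where the axis of a 48 mm round piece stands when it bears on both faces of the V stop. The stop is two fixed steel bars, 10 mm thick and 16 mm high, at the far end of the lane, 90 degrees between their faces, mouth towards the plate's -x, apex at x +140; the mouth is about 60 mm wide, at x +110
- disc_a (a point): centre of the heating disc that knob_a controls, on the plate's top; which of the three discs this is varies. Its knob's axis lies 58 mm away in the plate's +y direction
- disc_b (a point): centre of the heating disc that knob_b controls, on the plate's top; which of the three discs this is varies. Its knob's axis lies 58 mm away in the plate's +y direction
- disc_c (a point): centre of the heating disc that knob_c controls, on the plate's top; which of the three discs this is varies. Its knob's axis lies 58 mm away in the plate's +y direction
- knob_a (a joint): knob of disc_a, a black bar handle 46 mm long with a white line along its nose: about 0 (0 to 0.15 rad) is off, nose along the row towards the robot (plate -x); about a quarter turn (1.4 to 1.6 rad) is on, nose pointing at its disc (plate -y). Exactly one is on
- knob_b (a joint): knob of disc_b, a black bar handle 46 mm long with a white line along its nose: about 0 (0 to 0.15 rad) is off, nose along the row towards the robot (plate -x); about a quarter turn (1.4 to 1.6 rad) is on, nose pointing at its disc (plate -y). Exactly one is on
- knob_c (a joint): knob of disc_c, a black bar handle 46 mm long with a white line along its nose: about 0 (0 to 0.15 rad) is off, nose along the row towards the robot (plate -x); about a quarter turn (1.4 to 1.6 rad) is on, nose pointing at its disc (plate -y). Exactly one is on
- parts_box: fixed steel parts box right of the plate, 130 by 194 mm, lid shut, 94 mm high (6 mm lower than the plate's top); origin on the bench under its middle. It is only in the way, like the two grey sockets on the wall left of the plate, whose undersides are 125 mm and tops 200 mm above the bench and whose fronts stand at y = 425 mm
- flange_mid (a point): centre, half-way up, of the steel flange that waits in the lane near its robot end: round foot 60 mm across and 14 mm high with four bolt holes, hub 40 mm across above it, 34 mm high in all, 27 mm bore, about 0.4 kg
- stub_mid (a point): centre, half-way up, of the piece of plain pipe standing on one of the discs: 48 mm across (eight-sided, 44 mm over the flats, to the touch), 55 mm high, thin wall, open, about 0.2 kg
- collar_mid (a point): centre, half-way up, of the thick ring standing on one of the discs: 48 mm across, 30 mm high, 30 mm bore, about 0.25 kg
- hub_mid (a point): centre, half-way up, of the stepped turned hub standing on one of the discs: foot 48 mm across and 20 mm high, neck 28 mm across above it, 44 mm high in all, solid, about 0.35 kg
Not all that is in view belongs to the job. What is shaped like the part that bears flange_mid but turquoise is not meant.

How it is judged:
By the outcome, as a careful person would: the job done as asked, in the order asked, and still so for the second after the job is handed in, with the robot touching nothing.
It also fails if it takes over 67 s, if anything falls off the work surface, if the arm or the gripper's body presses on something with over 40 N, if the wrist force passes 120 N, or if a joint passes its speed limit or range.

## Working session

There is one attempt and no reset: what is moved stays moved. The work goes in short steps, Python scripts to look and compute and a tool call to move; the robot and the scene stay as the last step left them, time stands still between calls to the robot, and variables do not carry over. Pictures are saved under pics/ and viewed, at most 10 in all, crops included, and the job is handed in when it is done.

Besides the shell and the picture viewer there is one more tool, called after "Request:" as name(argument=value, ...), one argument or row to a line, values as JSON. apply_moves: Moves the arm, as the interface text tells. Its arguments: {"type":"object","properties":{"moves":{"type":"array"},"squeeze":{"type":"number"}},"required":["moves"]}

```bash
mkdir -p pics; python3 - <<'E'
from workcell import manip, imaging
import cv2,numpy as np,pickle
s=manip.read_state();print(s['time'],s['position'],s['tcp_rot'],s['force'])
d={}
for n in ['side','top']:
    c=imaging.read_camera(n);d[n]=c;cv2.imwrite(f'pics/{n}0.png',c['image'][:,:,::-1]);print(n,c['intrinsics'],c['k1'],c['rvec'],c['tvec'])
pickle.dump(d,open('c0.pkl','wb'))
E
```

```text
0.0 [ 0.21904627 -0.50424588  0.24770464] [-5.95126131e-04  9.79082398e-01  2.03463257e-01 -7.99491990e-05] [-0.26608839 -0.69483462 -0.38100657]
side [[454.95609894   0.         288.90516477]
 [  0.         454.95609894 206.86930852]
 [  0.           0.           1.        ]] -0.11950338468132365 [ 1.69622247  1.98907145 -0.70481334] [-0.10993276 -0.40167598  1.35176634]
top [[538.13355231   0.         277.9997574 ]
 [  0.         538.13355231 199.85632863]
 [  0.           0.           1.        ]] 0.022126784447717845 [ 2.13159084 -2.0975309   0.2178636 ] [0.22679591 0.58285439 1.10263761]
```

View pics/top0.png

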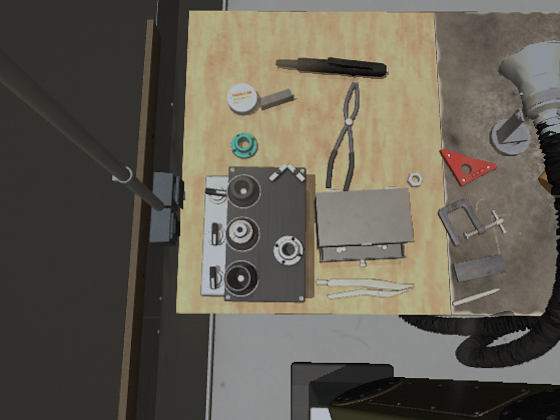

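View pics/side0.png

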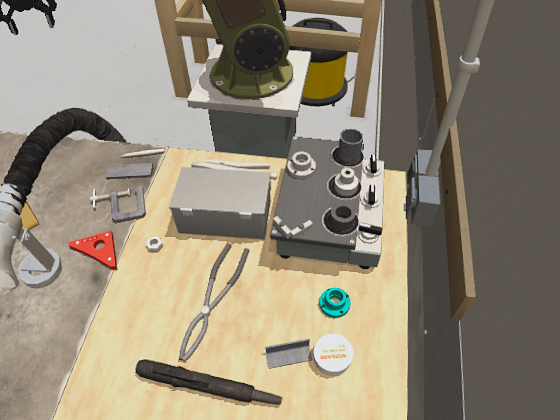

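Top view: the far knob (215,190) lies across the row, pointing at the far disc, which carries the thick ring (243,190). The middle disc has the stepped hub (239,231), the near disc the pipe (240,278), and the flange is in the lane at (288,250). Lookalike for the flange: the turquoise one (244,146), off the plate, which I reject. Next I'll check this in a close crop and measure.

```bash
cat > h.py <<'E'
import numpy as np,cv2,pickle
def setup(c):
    R=cv2.Rodrigues(np.array(c['rvec']))[0];return R,np.array(c['tvec']).ravel(),np.array(c['intrinsics']),np.array([c['k1'],0,0,0,0.])
def back(c,uv,z):
    R,t,K,D=setup(c);p=cv2.undistortPoints(np.array([[uv]],float),K,D).ravel()
    o=-R.T@t;d=R.T@np.array([p[0],p[1],1]);return o+d*(z-o[2])/d[2]
def proj(c,P):
    R,t,K,D=setup(c);return cv2.projectPoints(np.atleast_2d(np.array(P,float)),np.array(c['rvec'],float),t,K,D)[0].reshape(-1,2)
E
python3 - <<'E'
from h import *
d=pickle.load(open('c0.pkl','rb'));t=d['top']
im=t['image'][:,:,::-1][150:315,165:330]
cv2.imwrite('pics/crop.png',cv2.resize(im,(600,600),interpolation=cv2.INTER_CUBIC))
s=d['side']['image'][:,:,::-1][120:280,260:400]
cv2.imwrite('pics/crops.png',cv2.resize(s,(525,600),interpolation=cv2.INTER_CUBIC))
for n,uv,z in [('far L',(227,168),.1),('far R',(305,167),.1),('near L',(227,301),.1),('near R',(306,301),.1),('collar',(243,189),.13),('flange',(288,249),.134),('hub',(239,230),.144)]:print(n,back(t,uv,z).round(4))
E
```

```text
far L [0.6375 0.3446 0.1   ]
far R [0.6424 0.1803 0.1   ]
near L [0.3623 0.3349 0.1   ]
near R [0.3648 0.1768 0.1   ]
collar [0.5859 0.3076 0.13  ]
flange [0.4647 0.2148 0.134 ]
hub [0.4996 0.3122 0.144 ]
```

View pics/crop.png

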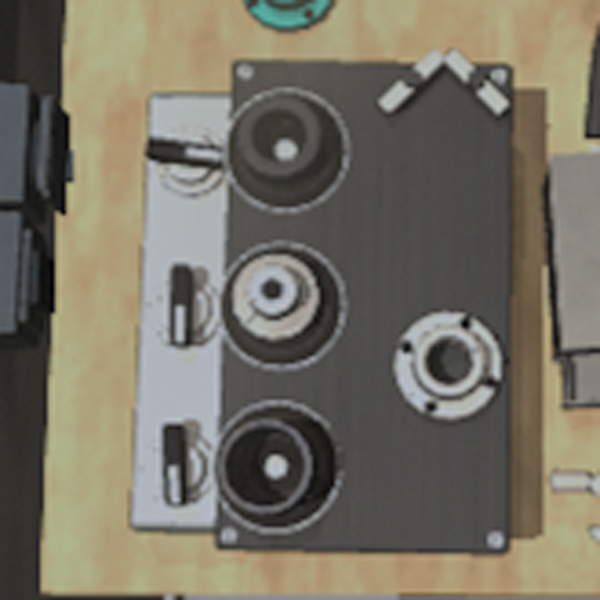

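View pics/crops.png

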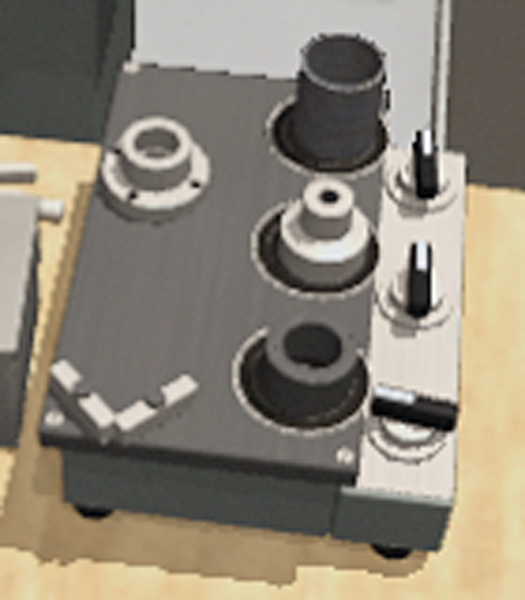

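The crops confirm it: the far knob's white nose points at the far disc, which carries the thick ring (collar). The steel flange is at crop (450,362). Now I'll fit the plate pose and overlay the piece circles to check it.

```bash
cat > fit.py <<'E'
from h import *
from scipy.optimize import least_squares
d=pickle.load(open('c0.pkl','rb'));t=d['top'];s=d['side']
f=600/165
ct=lambda u,v:(165+(u+.5)/f-.5,150+(v+.5)/f-.5)
cs=lambda u,v:(260+(u+.5)/3.75-.5,120+(v+.5)/3.75-.5)
pts=[((144,78),(233,62)),((144,-85),(511,66)),((-136,78),(217,548)),((-136,-85),(509,552)),((90,45),(288,150)),((0,45),(283,305)),((-90,45),(280,467))]
L=np.array([p[0] for p in pts])/1e3
W=np.array([back(t,ct(*p[1]),.1)[:2] for p in pts])
def T(q,l):
    c,s_=np.cos(q[2]),np.sin(q[2]);return np.array(l)@np.array([[c,s_],[-s_,c]])+q[:2]
r=least_squares(lambda q:(T(q,L)-W).ravel(),[.5,.26,0]);q=r.x
if __name__=='__main__':
    print(q,(r.fun.reshape(-1,2)*1e3).round(1))
    for n,l in [('disc',(.09,.045)),('seat',(.107,-.045))]:print(n,T(q,l).round(4))
    inv=lambda w:((np.array(w)-q[:2])@np.array([[np.cos(q[2]),-np.sin(q[2])],[np.sin(q[2]),np.cos(q[2])]])).round(4)
    co=back(t,ct(281,137),.13);fl=back(t,ct(449,362),.134);ff=back(t,ct(448,365),.114)
    print(co,inv(co[:2]),fl,ff,inv(fl[:2]))
    import sys
    out=[]
    a=np.linspace(0,2*np.pi,60)
    circ=lambda c,z,R:np.c_[c[0]+R*np.cos(a),c[1]+R*np.sin(a),0*a+z]
    C=[(co,.13,.024),(co,.1,.024),(co,.13,.015),(fl,.134,.020),(fl,.114,.030),(fl,.134,.0135),(np.r_[T(q,(.107,-.045)),0],.1,.024),(np.r_[T(q,(.09,.045)),0],.1,.036)]
    ims=[]
    for cam,x0,y0,w,h in [(t,165,150,165,165),(s,250,120,165,165)]:
        im=cv2.resize(np.ascontiguousarray(cam['image'][y0:y0+h,x0:x0+w,::-1]),(400,400),interpolation=cv2.INTER_CUBIC);k=400/w
        for c,z,R in C:
            p=(proj(cam,circ(c,z,R))-[x0,y0]+.5)*k-.5
            cv2.polylines(im,[p.round().astype(np.int32)],True,(0,255,0) if z>.1 else (0,0,255),1)
        ims.append(im)
    cv2.imwrite('pics/ov.png',np.hstack(ims))
E
python3 fit.py
```

```text
[0.49836122 0.26326851 0.00204729] [[ 1.8  0.4]
 [ 1.9 -1.4]
 [-1.3  0.6]
 [-1.4 -1.6]
 [-0.4  0.7]
 [-0.6  0.2]
 [ 0.   1.1]]
disc [0.5883 0.3085]
seat [0.6055 0.2185]
[0.58935    0.30994562 0.13      ] [0.0911 0.0465] [0.46429055 0.21454094 0.134     ] [0.46488262 0.21467478 0.114     ] [-0.0342 -0.0487]
```

View pics/ov.png

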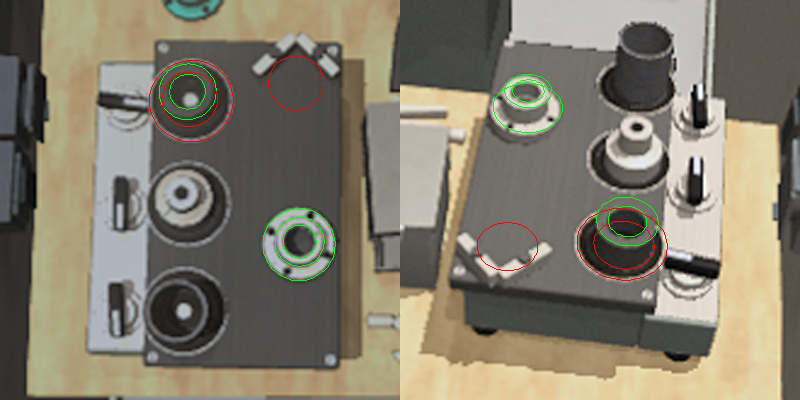

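The overlay shows the collar circles sitting on the ring at left-image (188,92). The flange fits at (300,243), and the seat circle lies in the V at (296,82). Moving in.

Request:
apply_moves(
  moves=[
    [0.07, [0.033, -0.03, 0], 0.1],
    [0.07, [0.067, -0.06, 0], 0.2],
    [0.07, [0.1, -0.091, 0], 0.3],
    [0.07, [0.134, -0.121, 0], 0.4],
    [0.07, [0.167, -0.151, 0], 0.41],
  ],
)

```text
time: 0.6
position: [0.3124, -0.2976, 0.2481]
tcp_rot: [-0.0, 1.0, -0.002, -0.0]
force: [1.1, -0.3, -0.6]
grip_width: 0.0697
gripper_force: 0.0
```

Request:
apply_moves(
  moves=[
    [0.07, [0.018, -0.04, 0], 0],
    [0.07, [0.037, -0.081, 0], 0],
    [0.07, [0.055, -0.121, 0], 0],
    [0.07, [0.074, -0.162, 0], 0],
    [0.07, [0.092, -0.202, 0], 0],
  ],
)

```text
time: 1.1
position: [0.4045, -0.0956, 0.2483]
tcp_rot: [0.0, 1.0, -0.0, 0.0]
force: [0.3, -1.0, -0.8]
grip_width: 0.07
gripper_force: 0.0
```

Request:
apply_moves(
  moves=[
    [0.07, [0.018, -0.04, 0], 0],
    [0.07, [0.037, -0.081, 0], 0],
    [0.07, [0.055, -0.121, 0], 0],
    [0.07, [0.074, -0.162, 0], 0],
    [0.07, [0.092, -0.202, 0], 0],
  ],
)

```text
time: 1.6
position: [0.4966, 0.1065, 0.2481]
tcp_rot: [0.0, 1.0, 0.0, -0.0]
force: [0.6, -0.4, 0.4]
grip_width: 0.07
gripper_force: 0.0
```

Request:
apply_moves(
  moves=[
    [0.07, [0.018, -0.04, 0], 0],
    [0.07, [0.037, -0.081, 0], 0],
    [0.07, [0.055, -0.121, 0], 0],
    [0.07, [0.074, -0.162, 0], 0],
    [0.07, [0.092, -0.202, 0], 0],
  ],
)

```text
time: 2.1
position: [0.5886, 0.3083, 0.2478]
tcp_rot: [0.0, 1.0, -0.0, -0.0]
force: [0.0, -0.2, 0.5]
grip_width: 0.07
gripper_force: 0.0
```

```bash
python3 - <<'E'
from h import *
from fit import q,T
from workcell import imaging,manip
print(manip.read_state()['position'])
c=imaging.read_camera('wrist');pickle.dump(c,open('w1.pkl','wb'))
im=np.ascontiguousarray(c['image'][:,:,::-1]);a=np.linspace(0,2*np.pi,60)
for (x,y),z,R in [((.589,.31),.13,.024),((.589,.31),.13,.015),(T(q,(.107,-.045)),.1,.024),(T(q,(.09,.045)),.1,.036),(T(q,(0,.045)),.1,.036)]:
    cv2.polylines(im,[proj(c,np.c_[x+R*np.cos(a),y+R*np.sin(a),0*a+z]).round().astype(np.int32)],True,(0,255,0),1)
cv2.imwrite('pics/w1.png',im)
E
```

```text
[0.58860557 0.3083332  0.2477603 ]
```

View pics/w1.png

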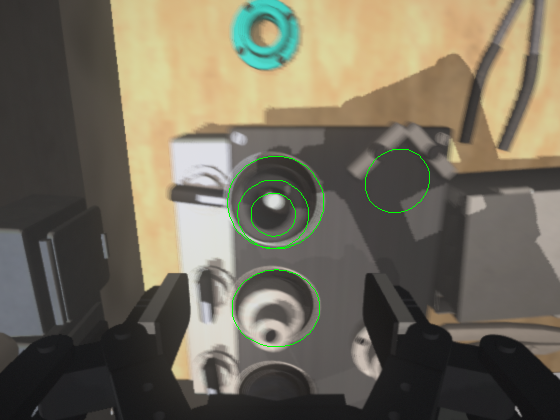

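Wrist view: the circles line up with the disc (276,202), the collar (270,212) and the V. Descending and gripping lightly.

Request:
apply_moves(
  moves=[
    [0.07, [0, 0, 0.035], 0],
    [0.07, [0, 0, 0.07], 0],
    [0.07, [0, 0, 0.1], 0],
    [0.07, [0, 0, 0.117], 0],
    [0.07, [0, 0, 0.117], 0],
  ],
  squeeze=20,
)

```text
time: 2.65
position: [0.5871, 0.306, 0.1281]
tcp_rot: [0.001, 1.0, -0.0, -0.002]
force: [0.3, 0.3, -0.6]
grip_width: 0.0698
gripper_force: 0.0
```

Request:
apply_moves(
  moves=[
    [0.04, [0, 0, 0], 0],
    [0.04, [0, 0, 0], 0],
    [0.04, [0, 0, 0], 0],
    [0.04, [0, 0, 0], 0],
    [0.04, [0, 0, 0], 0],
  ],
)

```text
time: 3.15
position: [0.5888, 0.3069, 0.133]
tcp_rot: [-0.001, 1.0, -0.0, 0.001]
force: [-0.9, 0.7, 5.9]
grip_width: 0.0475
gripper_force: 21.3
```

Request:
apply_moves(
  moves=[
    [0.04, [-0.01, 0, 0], 0],
    [0.04, [-0.016, 0.012, 0], 0],
    [0.04, [-0.016, 0.03, 0], 0],
    [0.04, [-0.016, 0.05, 0], 0],
    [0.04, [-0.016, 0.07, 0], 0],
  ],
)

```text
time: 3.65
position: [0.5727, 0.2368, 0.133]
tcp_rot: [-0.001, 1.0, 0.0, 0.002]
force: [1.5, 6.3, 7.1]
grip_width: 0.0478
gripper_force: 21.3
```

Request:
apply_moves(
  moves=[
    [0.04, [0, 0.01, 0], 0],
    [0.04, [0, 0.019, 0], 0],
    [0.04, [0.004, 0.019, 0], 0],
    [0.04, [0.01, 0.019, 0], 0],
    [0.04, [0.01, 0.019, 0], 0],
  ],
)

```text
time: 4.15
position: [0.5828, 0.2175, 0.133]
tcp_rot: [-0.0, 1.0, -0.0, 0.001]
force: [-3.8, -2.0, 9.8]
grip_width: 0.0473
gripper_force: 21.6
```

```bash
python3 - <<'E'
from h import *
from workcell import imaging,manip
s=manip.read_state();print(s['position'],s['force'],s['grip_width'])
ims=[]
for n,x0,y0 in [('top',215,150),('side',260,180)]:
    c=imaging.read_camera(n);ims.append(cv2.resize(c['image'][y0:y0+100,x0:x0+100,::-1],(400,400),interpolation=cv2.INTER_CUBIC))
cv2.imwrite('pics/v2.png',np.hstack(ims))
E
```

```text
[0.58284282 0.21746379 0.13295714] [-3.84437525 -1.98133059  9.79278126] 0.0473141171238459
```

View pics/v2.png

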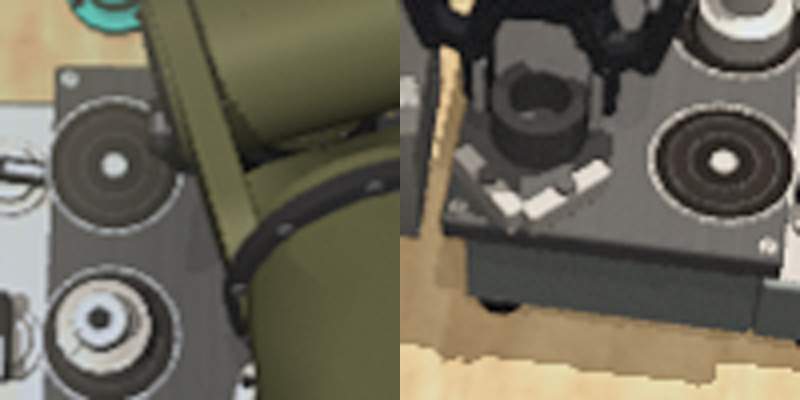

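Collar stands flat in front of the V (side crop ~(540,115)) and the far disc is clear. Next: slide it 12 mm more, release, back off, then push it home with closed fingers.

Request:
apply_moves(
  moves=[
    [0.04, [0.006, 0, 0], 0],
    [0.04, [0.012, 0, 0], 0],
    [0.07, [0.012, 0, 0], 0],
    [0.07, [0.012, 0, 0], 0],
    [0.07, [0.012, 0, 0], 0],
  ],
)

```text
time: 4.75
position: [0.5941, 0.2175, 0.1313]
tcp_rot: [0.0, 1.0, -0.0, 0.0]
force: [0.6, 0.0, -0.3]
grip_width: 0.0701
gripper_force: 0.0
```

Request:
apply_moves(
  moves=[
    [0.07, [-0.02, 0, 0], 0],
    [0.07, [-0.05, 0, 0], 0],
    [0.0, [-0.052, 0, 0.004], 0],
    [0.0, [-0.052, 0, 0.007], 0],
    [0.0, [-0.052, 0, 0.007], 0],
  ],
)

```text
time: 5.25
position: [0.5426, 0.2174, 0.1239]
tcp_rot: [0.0, 1.0, -0.0, -0.0]
force: [0.1, -0.2, 0.2]
grip_width: 0.0265
gripper_force: 0.0
```

Request:
apply_moves(
  moves=[
    [0.0, [0, 0, 0], 0],
    [0.0, [0, 0, 0], 0],
    [0.0, [0, 0, 0], 0],
    [0.0, [0.005, 0, 0], 0],
    [0.0, [0.01, 0, 0], 0],
  ],
)

```text
time: 5.75
position: [0.5527, 0.2175, 0.1244]
tcp_rot: [-0.0, 1.0, -0.0, 0.0]
force: [0.9, 0.0, -0.4]
grip_width: -0.0001
gripper_force: 0.0
```

Request:
apply_moves(
  moves=[
    [0.0, [0.003, 0, 0], 0],
    [0.0, [0.006, 0, 0], 0],
    [0.0, [0.009, 0, 0], 0],
    [0.0, [0.012, 0, 0], 0],
    [0.0, [0.014, 0, 0], 0],
  ],
)

```text
time: 6.25
position: [0.5663, 0.2175, 0.1242]
tcp_rot: [0.0, 1.0, -0.0, -0.0]
force: [-1.9, -0.1, -0.8]
grip_width: -0.0002
gripper_force: 1.1
```

Request:
apply_moves(
  moves=[
    [0.0, [0.002, 0, 0], 0],
    [0.0, [0.003, 0, 0], 0],
    [0.0, [0.004, 0, 0], 0],
    [0.0, [0.004, 0, 0], 0],
  ],
)

```text
time: 6.65
position: [0.5699, 0.2174, 0.1242]
tcp_rot: [0.0, 1.0, -0.0, -0.001]
force: [-6.2, -1.5, 1.4]
grip_width: 0.0002
gripper_force: 2.8
```

Request:
apply_moves(
  moves=[
    [0.0, [0.001, 0, 0], 0],
    [0.0, [0.001, 0, 0], 0],
    [0.0, [0.002, 0, 0], 0],
    [0.0, [0.002, 0, 0], 0],
  ],
)

```text
time: 7.05
position: [0.5705, 0.217, 0.1242]
tcp_rot: [0.001, 1.0, -0.0, -0.003]
force: [-20.1, -6.7, 11.2]
grip_width: -0.0002
gripper_force: 9.9
```

Solid stop at the expected x with 20 N. Backing off to look.

Request:
apply_moves(
  moves=[
    [0.0, [-0.01, 0, 0], 0],
    [0.0, [-0.03, 0, 0], 0],
    [0.0, [-0.04, 0, -0.03], 0],
    [0.07, [-0.06, 0, -0.07], 0],
    [0.07, [-0.08, 0, -0.1], 0],
  ],
)

```text
time: 7.55
position: [0.4917, 0.2176, 0.2263]
tcp_rot: [-0.0, 1.0, -0.0, 0.001]
force: [0.0, 0.8, -0.3]
grip_width: 0.028
gripper_force: 0.0
```

```bash
python3 - <<'E'
from h import *
from fit import q,T
from workcell import imaging,manip
print(manip.read_state()['position'])
c=imaging.read_camera('wrist');pickle.dump(c,open('w2.pkl','wb'));s=imaging.read_camera('side');t=imaging.read_camera('top')
p=proj(c,[[*T(q,(.107,-.045)),.115]])[0];print(p)
x0,y0=np.clip((p-100).astype(int),0,[360,220])
cv2.imwrite('pics/v3.png',np.hstack([cv2.resize(c['image'][y0:y0+200,x0:x0+200,::-1],(400,400),interpolation=cv2.INTER_CUBIC),cv2.resize(s['image'][195:255,265:325,::-1],(400,400),interpolation=cv2.INTER_CUBIC)]));print(x0,y0)
E
```

```text
[0.49173266 0.21763536 0.22634369]
[273.69692746  29.86634496]
173 0
```

View pics/v3.png

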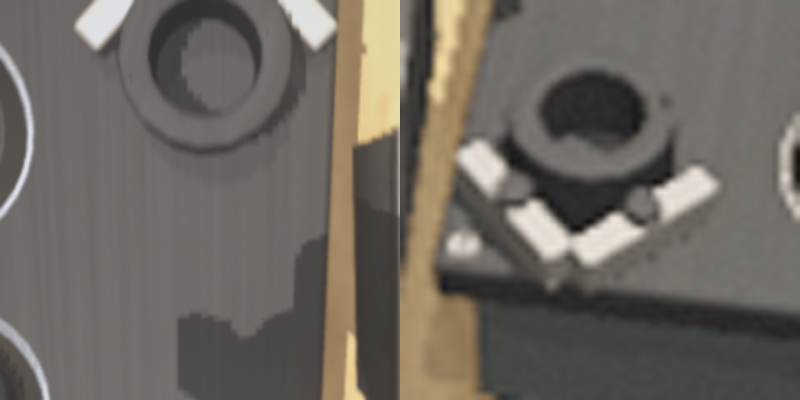

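Collar sits centred between both bars (left crop (206,60), bar ends (97,50)/(318,50)). Moving on to the flange.

Request:
apply_moves(
  moves=[
    [0.07, [-0.013, 0.002, 0], 0],
    [0.07, [-0.027, 0.003, 0], 0],
    [0.07, [-0.027, 0.003, 0], 0],
    [0.07, [-0.027, 0.003, 0], 0],
  ],
)

```text
time: 8.1
position: [0.4656, 0.2146, 0.2238]
tcp_rot: [0.0, 1.0, -0.0, -0.0]
force: [-0.9, -0.5, 0.4]
grip_width: 0.0702
gripper_force: 0.0
```

```bash
python3 - <<'E'
from h import *
from fit import q,T
from workcell import imaging,manip
st=manip.read_state();print(st['position'],st['grip_width'])
c=imaging.read_camera('wrist');pickle.dump(c,open('w3.pkl','wb'))
im=np.ascontiguousarray(c['image'][:,:,::-1]);a=np.linspace(0,2*np.pi,90)
for (x,y),z,R in [((.4643,.2146),.134,.020),((.4643,.2146),.114,.030),((.4643,.2146),.134,.0135)]:
    cv2.polylines(im,[proj(c,np.c_[x+R*np.cos(a),y+R*np.sin(a),0*a+z]).round().astype(np.int32)],True,(0,255,0),1)
cv2.circle(im,proj(c,[[*st['position'][:2],.134]])[0].round().astype(int).tolist(),3,(0,0,255),-1)
p=proj(c,[[.4643,.2146,.12]])[0];x0,y0=np.clip((p-120).astype(int),0,[320,180]);print(x0,y0)
cv2.imwrite('pics/v4.png',cv2.resize(im[y0:y0+240,x0:x0+240],(600,600),interpolation=cv2.INTER_CUBIC))
E
```

```text
[0.46558546 0.21455722 0.22380209] 0.07023641284079819
155 103
```

View pics/v4.png

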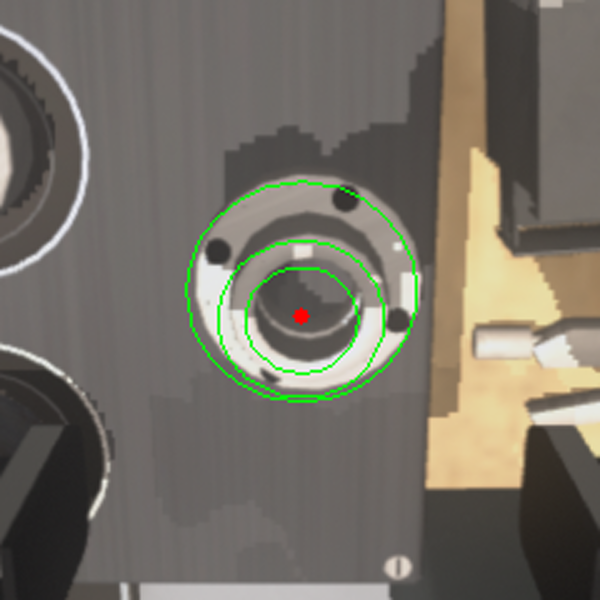

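Flange lies ~1.5 mm further forward and to the right of the overlay, centre at crop (308,313), i.e. practically under the TCP. Descend and grip the hub.

Request:
apply_moves(
  moves=[
    [0.065, [0, 0.001, 0.03], 0],
    [0.065, [0, 0.001, 0.06], 0],
    [0.065, [0, 0.001, 0.08], 0],
    [0.065, [0, 0.001, 0.089], 0],
    [0.065, [0, 0.001, 0.089], 0],
  ],
  squeeze=20,
)

```text
time: 8.65
position: [0.4653, 0.2134, 0.1343]
tcp_rot: [0.0, 1.0, -0.0, -0.001]
force: [0.5, 0.4, 0.5]
grip_width: 0.065
gripper_force: 0.0
```

Request:
apply_moves(
  moves=[
    [0.03, [0, 0, 0], 0],
    [0.03, [0, 0, 0], 0],
    [0.03, [0, 0, 0], 0],
    [0.03, [0, 0, 0], 0],
    [0.03, [0, 0, 0], 0],
  ],
)

```text
time: 9.15
position: [0.4659, 0.2136, 0.1366]
tcp_rot: [-0.0, 1.0, -0.0, 0.001]
force: [-0.3, -2.6, 6.2]
grip_width: 0.0377
gripper_force: 20.2
```

Request:
apply_moves(
  moves=[
    [0.03, [0.012, -0.004, 0], 0],
    [0.03, [0.03, -0.01, 0], 0],
    [0.03, [0.048, -0.016, 0], 0],
    [0.03, [0.064, -0.021, 0], 0],
    [0.03, [0.077, -0.026, 0], 0],
  ],
)

```text
time: 9.65
position: [0.5428, 0.2397, 0.1365]
tcp_rot: [-0.0, 1.0, -0.0, -0.0]
force: [-9.8, -3.8, 11.6]
grip_width: 0.0385
gripper_force: 19.8
```

Request:
apply_moves(
  moves=[
    [0.03, [0.01, -0.015, 0], 0],
    [0.03, [0.02, -0.031, 0], 0],
    [0.03, [0.031, -0.048, 0], 0],
    [0.03, [0.04, -0.062, 0], 0],
    [0.03, [0.045, -0.069, 0], 0],
  ],
)

```text
time: 10.15
position: [0.5878, 0.3091, 0.1366]
tcp_rot: [0.0, 1.0, 0.0, 0.0]
force: [-5.4, -6.7, 9.3]
grip_width: 0.038
gripper_force: 20.3
```

Request:
apply_moves(
  moves=[
    [0.03, [0, 0, 0], 0],
    [0.065, [0, 0, 0], 0],
    [0.065, [0, 0, 0], 0],
    [0.065, [0, 0, 0], 0],
    [0.065, [0, 0, 0], 0],
  ],
)

```text
time: 10.65
position: [0.5872, 0.3084, 0.1353]
tcp_rot: [0.0, 1.0, -0.0, -0.0]
force: [0.2, -0.0, 0.6]
grip_width: 0.0653
gripper_force: 0.0
```

Request:
apply_moves(
  moves=[
    [0.065, [0, 0, -0.02], 0],
    [0.065, [0, 0, -0.05], 0],
    [0.065, [0, 0, -0.085], 0],
    [0.065, [0, 0, -0.11], 0],
    [0.065, [0, 0, -0.11], 0],
  ],
)

```text
time: 11.15
position: [0.5881, 0.3089, 0.2497]
tcp_rot: [-0.001, 1.0, -0.0, 0.003]
force: [-0.5, -0.5, 0.6]
grip_width: 0.0649
gripper_force: 0.0
```

```bash
python3 - <<'E'
from h import *
from fit import q,T
from workcell import imaging,manip
st=manip.read_state();print(st['position'])
c=imaging.read_camera('wrist');pickle.dump(c,open('w4.pkl','wb'))
p=proj(c,[[.588,.308,.1]])[0];print(p)
print(proj(c,[[.588,.308,.1],[.598,.308,.1],[.588,.318,.1],[.588,.308,.114],[.588,.308,.134]]))
x0,y0=np.clip((p-[80,90]).astype(int),0,[320,240]);print(x0,y0)
cv2.imwrite('pics/v5.png',cv2.resize(c['image'][y0:y0+180,x0:x0+240,::-1],(800,600),interpolation=cv2.INTER_CUBIC))
E
```

```text
[0.58809232 0.30885737 0.24968305]
[277.08608855 203.97330691]
[[277.08608855 203.97330691]
 [277.08312281 191.04648818]
 [263.82823405 203.97878837]
 [277.09439273 209.08548894]
 [277.10775853 217.33276703]]
197 113
```

View pics/v5.png

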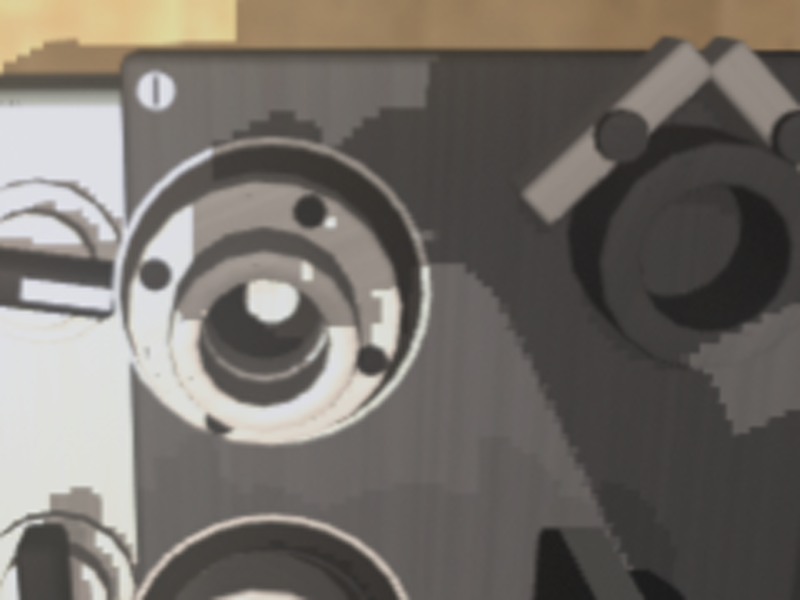

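Flange is on the disc, with its foot centre at crop (266,310) against (274,312) expected, under 2 mm off. A numeric check that the collar is home:

```bash
python3 - <<'E'
from h import *
c=pickle.load(open('w4.pkl','rb'));g=lambda u,v:(197+u/3.3333,113+v/3.3333)
a=back(c,g(712,75),.116);o=back(c,g(716,257),.13);b=back(c,g(550,225),.116)
print(a,o,b,(a-o)*1e3)
d=(b-a)[:2]/np.linalg.norm((b-a)[:2]);v=(o-a)[:2];print('dist to left face mm',1e3*abs(d[0]*v[1]-d[1]*v[0]))
E
```

```text
[0.64045865 0.21746396 0.116     ] [0.6057544  0.21804793 0.13      ] [0.60933441 0.24866759 0.116     ] [ 34.70425069  -0.58396488 -14.        ]
dist to left face mm 24.158451858676234
```

The collar is 24.2 mm from the left face, against a 24 mm radius, and centred on the apex, so it is fully home. The arm is clear.

```bash
python3 -c "
from workcell import job_done;print(job_done())"
```

```text
the job is handed in; nothing more can be done
None
```

The job is handed in: the collar is fully home in the V stop, the flange stands on the freed far disc about 2 mm off its middle, and the other two pieces and the knobs were not touched.

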